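# Set the mixer shaft and hold its collar on the flat

## Task

The bench mixer drive needs its collar fitted, ready for a colleague to tighten the set-screw. First pinch the upright D-shaft in the fingers and turn it until its flat squarely faces the red mark on the housing; then take the aluminium collar with the black set-screw from the parts tray and slide it over the shaft with the screw towards the flat, until the collar's top is flush with the end of the shaft. Finish holding it there upright, with the screw tip pressed gently against the flat, and do not let go; leave the other parts in the tray and the things round about where they are.

Things in the scene. Friction and masses are not known exactly. Their poses are not given: they have to be found in the camera images.
- drive: Fixed white mixer drive housing, 105 (x) x 92 (y) x 45 mm high, with a blue band. Origin: centre of its underside, on the worktop; the upright shaft stands on its vertical axis through the origin. Its -x axis points from the shaft to the red mark. Tall instruments stand behind the work, from about x = 0.53 m on (a microscope 0.38 m high between tray and drive, a centrifuge 0.26 m high behind the tray): keep hand and arm in front of them.
- mark (a point): Centre of the red line, 24 x 5 mm, on top of the housing, 36 mm from the shaft's axis; it shows where the flat must face. Height 46 mm over the worktop.
- shaft (a joint): Angle of the steel shaft about the vertical, rad, counter-clockwise from above positive, range -2.6 to 2.6; 0 = the flat squarely faces the red mark. It turns against light friction (0.06 N m) and stays where it is left.
- shaft_end (a point): Centre (on the axis of rotation) of the shaft's upper end, 65 mm above the housing's top, 110 mm over the worktop; turns with the shaft. The shaft is 20 mm in diameter; its upper 53 mm are a D-section with one flat, 6 mm from the axis and 16 mm wide, that faces the point's -x axis (16 mm from flat to the far side). Pinched across the flat, the shaft measures 16 mm.
- tray: Fixed blue parts tray, 88 (x) x 250 (y) x 16 mm high, walls 4 mm, three equal compartments side by side along y, floor 4 mm thick. Origin: centre of its underside.
- collar_mid (a point): Centre of the loose aluminium collar, on its bore axis, half-way up. The collar stands upright, 44 mm high, 40 mm in diameter, with two parallel side flats 34 mm apart that face its +y and -y (grip these); 90 g or so; bore 25 mm. The black set-screw lies along its x axis on the -x side, 6 mm above this centre; its head stands out to 24.5 mm from the axis.
- screw_tip (a point): Inner tip of the set-screw, inside the bore, 7.2 mm from the collar's axis on its -x side, 6 mm above the centre; 8 mm wide. The collar passes over the shaft only with this tip over the flat: on centre it clears the flat by 1.2 mm, and the bore clears the round of the shaft by 2.5 mm.
- spacer_mid (a point): Centre of a loose plain brass ring, 40 mm in diameter, 24 mm high, without a screw, in another compartment; to be left there.
- pulley_mid (a point): Centre of a loose black flanged pulley, 44 mm in diameter, 30 mm high, in another compartment; to be left there.
- stain: Amber dropper bottle with red teat, 38 mm in diameter, 106 mm high, standing between tray and drive; origin at the centre of its underside; to be left alone.
- dish: Lidded petri dish, 61 mm in diameter, 16 mm high, left of the drive; origin at the centre of its underside; to be left alone.
- clock: White digital timer, 66 x 62 x 19 mm, right of the tray; origin at the centre of its underside; to be left alone.

How it is judged:
By the outcome, as a careful person would: the job done as asked, in the order asked, and still so for the second after the job is handed in, while the arm keeps its last pose, push and grip.
It also fails if it takes over 72 s, if anything falls off the work surface, if the arm or the gripper's body presses on something with over 40 N, if the wrist force passes 120 N, or if a joint passes its speed limit or range.

## Robot

A 6-joint arm with a two-finger parallel gripper is mounted at the origin on a cart in front of the work surface, level with it; the furniture and walls round the work are solid. World frame = base frame: x ahead of the robot, y to its left, z up, the work surface at z = 0. Lengths are in mm, angles in rad, forces in N, time in s.
With the tool pointing down it reaches from about 275 to 750 mm from the base axis. Payload 10.2 kg.
Tool frame: the origin (TCP) lies at the centre of the arm's flange, where the gripper is bolted on; the fingertips stand 173 mm ahead of it and the grasp point (between the pads) lies 155 mm ahead of it; z points along the fingers, y is the line along which they close (so a half turn about z gives the same grasp; the last joint's range is limited). The gripper opens to 85 mm and grips with 20 to 120 N. Pads are 22 mm wide; open, the fingers measure 114 mm over their backs; the gripper's body (76 mm by 85 mm) begins 54 mm behind the grasp point. The pads swing forward as they close: fully open they stand 13 mm farther back than shut.
Start: joints at [-1.441, 0.313, 1.498, -0, 1.331, -0.223], TCP at [181.389, -492.677, 404.694] pointing down, gripper open.
Joint ranges: [-2.94, 2.94], [-0.97, 2.17], [0.19, 2.56], [-1.23, 4.37], [0.02, 3.11], [-2.88, 2.88]. Speed limits (rad/s): [2.39, 2.39, 3.01, 3.14, 3.14, 3.14].

## Interface

Orientations are given as [roll, pitch, yaw] about the fixed x, y, z axes, in that order (R = Rz(yaw) Ry(pitch) Rx(roll)).
In Python, from station import manip gives the robot as it stands. The module is installed in compiled form; this text tells all that it offers.
- The arm moves only by the tool arm_command, never from a script. Its argument "targets" is a list that holds one entry, the list of rows, each a list of 7 numbers: the turn, a rotation vector about the tool's x, y, z in rad, then the shift along the tool's x, y, z in units of 50 mm (1.0 is 50 mm), then the opening in per cent of the stroke, from 0 (shut) to 100 (fully open). A call has 1 to 5 rows; each row is the pose to reach, as a shift and turn from the pose commanded when the call began, along the tool's axes at that moment; what a row does not reach only later rows make up. A row lasts 1/10 s, in which the tool goes at most 50 mm and 8.59 degrees, less where a joint would pass 70% of its speed; a pose out of reach is approached as far as the arm can. A call with a gripper value outside its range is refused whole. The fingers move at their own pace and stop on an object; "newtons" is the grip in N (left out, the last holds). Time passes only in rows, so rows that repeat a pose let the fingers close. It gives the time, the measured TCP pose, the force, the opening and the grip force at its end, in the units of the state.
- manip.sense(): the state, without advancing time (a new reading comes with each control period).
- manip.read_camera(name): name is "scene" or "side" or "wrist"; returns a dict with "img" (384x512x3 uint8, blue, green, red), "range_z" (384x512 float32, mm along the optical axis (not along the pixel's ray), 0 where there is no reading), "fx", "fy", "cx", "cy" (pixels), "eye" and "orientation" of the camera in the world; the wrist camera has in their place "tool_from_camera" (4x4, takes a point from camera to tool coordinates, whose origin is the TCP and whose axes are the flange's). Camera axes: x right, y down, z forward; pixel columns grow to the right and rows downward; lengths in mm; the calibration is good to about 2 mm. A picture is of the moment at which its call begins: read the wrist's pose just before it.
- manip.hand_in(): hands the job in; it is judged then, once.
Trained networks look in a picture, given as the dict that the camera call returned (one of the last four; its "shot" number tells which), for a name from the list of things; names that differ only in an ending like _2 or _b are one class to them, and where a whole thing is asked for, a point or a joint stands for the part that bears it (a point fixed in the world has none). Each returns a list of dicts, best first, with "score" (0 to 1); they miss things now and then, are a little off and sometimes report something else, mostly with a low value. They report only what shows in the picture. A call takes as long as a camera call.
- manip.spot_in(thing, picture): "box" ([centre column, centre row, width, height] in pixels, round what is visible of it).
- manip.outline_of(thing, picture): "pixels" (384x512 bool, what is visible of it) and "box" ([centre column, centre row, width, height] in pixels, round what is visible of it).
- manip.place_of(thing, picture): "uv" ([column, row] in pixels: a listed point, or the origin of a listed thing).
The state is a dict: "t": time; "qpos": joint angles; "joint_vel": joint speeds; "tau": joint torques, N m; "tool_pos": TCP position; "orientation": TCP orientation; "contact_force": force on the tool from outside, world axes, zero at the start; "wrist_torque": the same for the moment, N m; "grip_width": finger opening in mm; "grip_force": force on a finger pad.
Only numpy, scipy, OpenCV 4.12 (cv2) and the standard library are available. Lean on these libraries where they do the work, as an engineer would, in place of code of your own. Each camera call takes 0.05 s, during which the arm holds its last target. There are 200 camera calls.

## Working session

There is one attempt and no reset: what is moved stays moved. The work goes in short steps, Python scripts to look and compute and a tool call to move; the robot and the scene stay as the last step left them, time stands still between calls to the robot, and variables do not carry over. Pictures are saved under pics/ and viewed, at most 10 in all, crops included, and the job is handed in when it is done.

Besides the shell and the picture viewer there is one more tool, called as name(argument=value, ...) on one line, values as JSON. arm_command: Moves the arm, as the interface text tells. Its arguments: {"type":"object","properties":{"targets":{"type":"array","items":{"type":"array","items":{"type":"array","items":{"type":"number"}}}},"newtons":{"type":"number"}},"required":["targets"]}

```bash
mkdir -p pics; cat > h.py <<'E'
import numpy as np, cv2
from scipy.spatial.transform import Rotation as R
from station import manip
def Rt(o):
    o=np.array(o,float)
    return o if o.shape==(3,3) else R.from_euler('xyz',o).as_matrix()
def shot(n):
    s=manip.sense(); c=manip.read_camera(n)
    if n=='wrist':
        T=np.array(c['tool_from_camera']); Rw=Rt(s['orientation'])
        c['M']=Rw@T[:3,:3]; c['e']=Rw@T[:3,3]+np.array(s['tool_pos'])
    else: c['M']=Rt(c['orientation']); c['e']=np.array(c['eye'],float)
    return c
def ray(c,uv): return c['M']@np.array([(uv[0]-c['cx'])/c['fx'],(uv[1]-c['cy'])/c['fy'],1.])
def atz(c,uv,z):
    d=ray(c,uv); return c['e']+d*(z-c['e'][2])/d[2]
def cloud(c):
    v,u=np.mgrid[:384,:512]; z=c['range_z']
    p=np.stack([(u-c['cx'])/c['fx']*z,(v-c['cy'])/c['fy']*z,z],-1)
    return p@c['M'].T+c['e']
E
python3 - <<'E'
from h import *
s=manip.sense(); print(s)
Z=dict(mark=46,shaft_end=110,collar_mid=26,screw_tip=32,spacer_mid=16,pulley_mid=19,stain=0,dish=0,clock=0,tray=0,drive=0)
ims=[]
for n in ('scene','side'):
    c=shot(n); ims.append(c['img']); print(n,c['e'],c['M'][:,2].round(2),c['orientation'])
    for k,z in Z.items():
        r=manip.place_of(k,c)
        for q in r[:2]: print(k,round(q['score'],2),np.round(q['uv']),atz(c,q['uv'],z).round(1))
cv2.imwrite('pics/a.png',cv2.resize(ims[0],(800,600)));cv2.imwrite('pics/b.png',cv2.resize(ims[1],(800,600)))
E
```

```text
{'t': 0.0, 'qpos': array([-1.44142111e+00,  3.13467788e-01,  1.49846550e+00, -1.67019851e-05,
        1.33098460e+00, -2.23414322e-01]), 'joint_vel': array([-0.00075577, -0.00131952, -0.00121521, -0.00210518, -0.00125862,
       -0.00023612]), 'tau': array([-2.39825873e-03, -4.12278879e+01, -2.59746820e+01, -3.24565435e-04,
        4.09317494e-03, -8.48605794e-06]), 'tool_pos': array([ 181.37137571, -492.63358869,  404.11512413]), 'orientation': array([-3.14029676e+00, -2.77803412e-04,  3.52793336e-01]), 'contact_force': array([-0.646708  ,  0.28628638, -0.65445726]), 'wrist_torque': array([ 0.01676401,  0.05890179, -0.0247053 ]), 'grip_force': 0.0, 'grip_width': 85.38729078351379}
scene [  22.47126434  947.02642101 1111.59168858] [ 0.31 -0.64 -0.71] [-2.35671772e+00 -1.16635821e-03 -2.69414400e+00]
mark 0.68 [223. 262.] [441.8 286.6  46. ]
mark 0.31 [260. 202.] [448.7   3.9  46. ]
shaft_end 0.55 [208. 246.] [485.3 295.6 110. ]
collar_mid 0.56 [258. 202.] [464.1 -13.6  26. ]
screw_tip 0.38 [220. 261.] [459.5 279.9  32. ]
spacer_mid 0.48 [283. 179.] [ 433.2 -174.3   16. ]
pulley_mid 0
[... 388 characters left out ...]
728434] [ 0.06  0.89 -0.45] [-2.03478175  0.0086356  -0.07070639]
mark 0.9 [248. 166.] [453.8 316.3  46. ]
shaft_end 0.59 [256. 152.] [485.4 302.6 110. ]
collar_mid 0.58 [257. 215.] [465.8 -16.7  26. ]
screw_tip 0.72 [258. 214.] [467.3 -23.3  32. ]
screw_tip 0.49 [244. 159.] [442.1 420.1  32. ]
spacer_mid 0.58 [255. 248.] [ 446.7 -177.3   16. ]
pulley_mid 0.57 [261. 229.] [470.6 -90.1  19. ]
pulley_mid 0.43 [258. 212.] [469.9   9.7  19. ]
stain 0.68 [267. 200.] [510.1 126.7   0. ]
dish 0.39 [244. 159.] [443.8 499.6   0. ]
clock 0.8 [255. 308.] [ 432.3 -392.4    0. ]
clock 0.43 [241. 160.] [431.9 480.9   0. ]
tray 0.61 [258. 234.] [461.4 -87.3   0. ]
drive 0.78 [256. 181.] [479.8 275.1   0. ]
```

View pics/a.png

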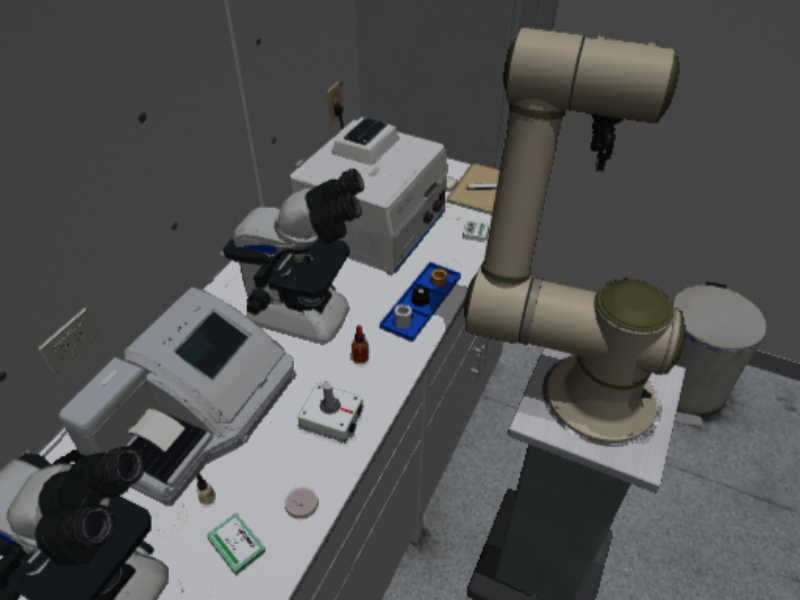

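View pics/b.png

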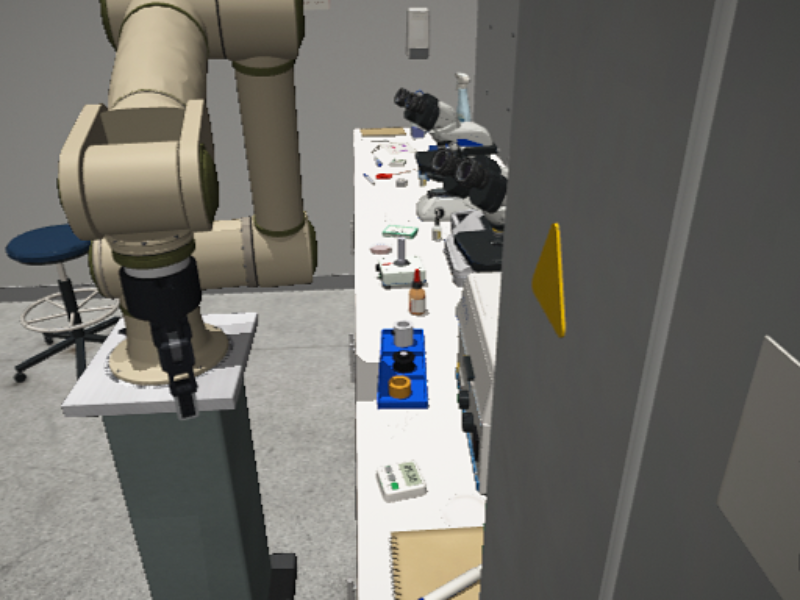

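The pictures show the drive at about (330,405) in the first view, the collar at (403,316) in the tray's left compartment, and the stain bottle between them at (360,345). I'll head for the drive next to look from near.

```bash
cat >> h.py <<'E'
def go(x,y,z,yaw,tilt=None):
    "rows from the present pose to TCP x,y,z,yaw tool down"
    s=manip.sense(); A=Rt(s['orientation']); B=Rt([np.pi,0,yaw])
    sh=A.T@(np.array([x,y,z])-s['tool_pos'])/50; rv=R.from_matrix(A.T@B).as_rotvec()
    n=max(np.linalg.norm(sh),np.linalg.norm(rv)/.15)
    print('go',rv.round(3),sh.round(3),'rows>=',n.round(1),'t',round(s['t'],2))
E
python3 - <<'E'
from h import *
c=shot('wrist'); print(np.round(c['tool_from_camera'],2),c['fx'],c['cx'],c['cy'])
go(400,270,400,0.353); go(400,270,400,0)
E
```

```text
[[ 0.   -0.95 -0.32 82.53]
 [ 1.   -0.    0.   -0.43]
 [-0.   -0.32  0.95 30.64]
 [ 0.    0.    0.    1.  ]] 291.6772879935382 256.58440469706693 195.31344039606807
go [ 0.  0. -0.] [  9.373 -12.803   0.094] rows>= 15.9 t 1.25
go [0.    0.    0.353] [  9.373 -12.803   0.094] rows>= 15.9 t 1.25
```

```bash
cat >> h.py <<'E'
def plan(x,y,z,dyaw,n,s=None):
    "n calls of 5 rows each, straight to x,y,z while turning the yaw by dyaw (world)"
    s=s or manip.sense(); A=Rt(s['orientation']); d=(np.array([x,y,z])-s['tool_pos'])/n
    yaw0=np.arctan2(A[1,0],A[0,0]); 
    B=Rt([np.pi,0,yaw0]); S0=A
    p=np.array(s['tool_pos'])
    for i in range(n):
        B=Rt([np.pi,0,yaw0+dyaw*(i+1)/n])
        print(i,R.from_matrix(S0.T@B).as_rotvec().round(3),(S0.T@d/50).round(3)); S0=B
E
python3 -c "
from h import *
plan(460,297,400,np.pi-.353,4)"
```

```text
0 [ 0.     0.    -0.697] [ 2.671 -3.224  0.023]
1 [ 0.     0.    -0.697] [ 4.118 -0.756  0.024]
2 [-0.     0.    -0.697] [3.643 2.064 0.024]
3 [-0.     0.    -0.697] [1.468 3.921 0.024]
```

arm_command(targets=[[[0,0,-0.697,2.671,-3.224,0.02,100],[0,0,-0.697,2.671,-3.224,0.02,100],[0,0,-0.697,2.671,-3.224,0.02,100],[0,0,-0.697,2.671,-3.224,0.02,100],[0,0,-0.697,2.671,-3.224,0.02,100]]])

```text
t: 1.75
tool_pos: [251.8, -291.6, 403.9]
orientation: [3.141, -0.0, 1.058]
contact_force: [1.3, -0.7, -1.1]
grip_width: 85.4
grip_force: 0.0
```

arm_command(targets=[[[0,0,-0.697,4.118,-0.756,0.02,100],[0,0,-0.697,4.118,-0.756,0.02,100],[0,0,-0.697,4.118,-0.756,0.02,100],[0,0,-0.697,4.118,-0.756,0.02,100],[0,0,-0.697,4.118,-0.756,0.02,100]]])

```text
t: 2.25
tool_pos: [321.1, -94.0, 402.9]
orientation: [3.141, -0.0, 1.758]
contact_force: [-0.7, -1.0, 0.3]
grip_width: 85.3
grip_force: 0.0
```

arm_command(targets=[[[0,0,-0.697,3.643,2.064,0.02,100],[0,0,-0.697,3.643,2.064,0.02,100],[0,0,-0.697,3.643,2.064,0.02,100],[0,0,-0.697,3.643,2.064,0.02,100],[0,0,-0.697,3.643,2.064,0.02,100]]])

```text
t: 2.75
tool_pos: [390.7, 103.4, 401.7]
orientation: [3.141, -0.0, 2.455]
contact_force: [-0.9, -1.2, 0.2]
grip_width: 85.6
grip_force: 0.0
```

arm_command(targets=[[[0,0,-0.697,1.468,3.921,0.02,100],[0,0,-0.697,1.468,3.921,0.02,100],[0,0,-0.697,1.468,3.921,0.02,100],[0,0,-0.697,1.468,3.921,0.02,100],[0,0,-0.697,1.468,3.921,0.02,100]]])

```text
t: 3.25
tool_pos: [460.6, 300.6, 399.8]
orientation: [3.141, -0.0, -3.133]
contact_force: [0.2, -0.5, -0.0]
grip_width: 85.9
grip_force: 0.0
```

```bash
python3 - <<'E'
from h import *
s=manip.sense(); print(s['t'],s['tool_pos'],s['orientation'],s['qpos'].round(2))
c=shot('wrist'); 
for k,z in dict(mark=46,shaft_end=110,drive=0,stain=0).items():
    for q in manip.place_of(k,c)[:2]: print(k,round(q['score'],2),np.round(q['uv']),atz(c,q['uv'],z).round(1))
P=cloud(c)
m=(P[...,2]>104)&(P[...,2]<116)&(abs(P[...,0]-485)<30)&(abs(P[...,1]-297)<30)
print(m.sum(),P[m].mean(0),P[m].min(0),P[m].max(0))
x,y,w,h=440,250,0,0
im=c['img']; cv2.imwrite('pics/c.png',cv2.resize(im,(800,600),interpolation=cv2.INTER_CUBIC))
np.savez('c.npz',img=im,P=P,m=m)
E
```

```text
3.25 [460.55435269 300.63303912 399.82275683] [ 3.14099640e+00 -4.72414072e-04 -3.13339300e+00] [ 0.37  0.37  1.43  0.    1.34 -1.21]
mark 0.66 [250. 163.] [449.7 293.4  46. ]
shaft_end 0.8 [251. 213.] [484.4 295.5 110. ]
drive 0.97 [248. 182.] [485. 290.  -0.]
drive 0.69 [248. 162.] [458.2 289.1   0. ]
stain 0.74 [124. 197.] [507.7 124.1   0. ]
307 [483.15032108 295.06972115 109.79807779] [473.5513587  284.95077623 104.24640735] [492.97199292 303.39744843 112.19980245]
```

View pics/c.png

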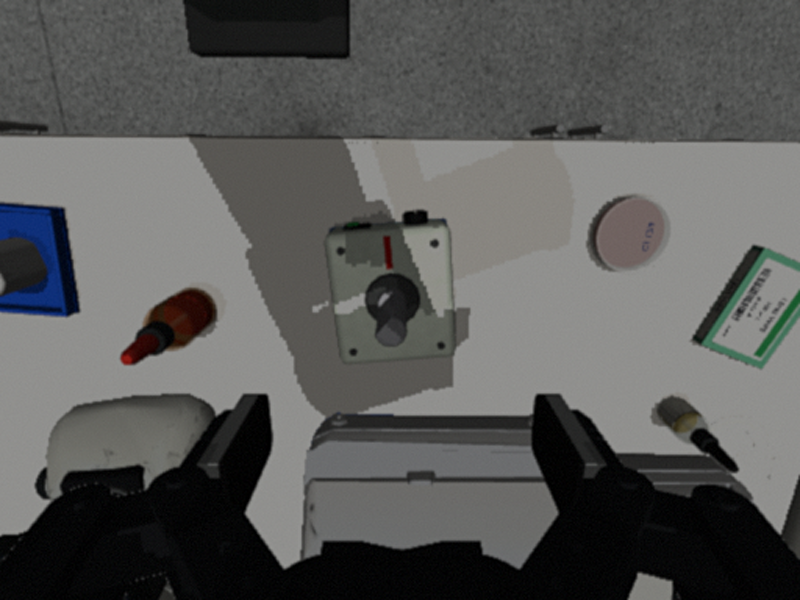

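The picture shows the red mark at (388,252) and the shaft's D-end at (390,330), with nothing in the way above the drive. I'll go lower to see the flat.

arm_command(targets=[[[0,0,0,-0.4,-0.1,1.9,100],[0,0,0,-0.4,-0.1,1.9,100],[0,0,0,-0.4,-0.1,1.9,100],[0,0,0,-0.4,-0.1,1.9,100],[0,0,0,-0.4,-0.1,1.9,100]]])

```text
t: 4.0
tool_pos: [480.3, 291.9, 308.7]
orientation: [3.14, 0.004, 3.14]
contact_force: [-0.7, -0.7, -0.2]
grip_width: 85.5
grip_force: 0.0
```

```bash
cat > look.py <<'E'
from h import *
s=manip.sense(); print(s['t'],s['tool_pos'],s['orientation'],s['qpos'].round(2))
c=shot('wrist'); 
for k,z in dict(mark=46,shaft_end=110).items():
    for q in manip.place_of(k,c)[:2]: print(k,round(q['score'],2),np.round(q['uv']),atz(c,q['uv'],z).round(1))
P=cloud(c)
m=(P[...,2]>107)&(P[...,2]<114)&(abs(P[...,0]-485)<20)&(abs(P[...,1]-296)<20)
print(m.sum(),P[m].mean(0),P[m].min(0),P[m].max(0))
def rect(P):
    m=(abs(P[...,2]-45)<4)&(abs(P[...,0]-485)<80)&(abs(P[...,1]-296)<70)
    m=cv2.morphologyEx(m.astype(np.uint8),cv2.MORPH_OPEN,np.ones((3,3)))>0
    return cv2.minAreaRect(P[m][:,:2].astype(np.float32))
print('rect',rect(P),rect(np.load('c.npz')['P']))
r=c['img'][...,2].astype(int)-c['img'][...,1]; mm=(r>60)&(abs(P[...,2]-46)<6)
q=P[mm][:,:2]; print('red',len(q),q.mean(0)); print(cv2.minAreaRect(q.astype(np.float32)))
v,u=np.nonzero(m); u0,v0=int(u.mean()),int(v.mean()); print(u0,v0)
cr=c['img'][max(v0-50,0):v0+50,u0-60:u0+60]; cv2.imwrite('pics/d.png',cv2.resize(cr,None,fx=6,fy=6,interpolation=cv2.INTER_CUBIC))
# orthographic top view at z=110, 0.25 mm/pixel, up = +x, left = +y
g=np.arange(-20,20,.2); X,Y=np.meshgrid(484+g[::-1],296+g[::-1],indexing='ij')
d=(np.stack([X,Y,np.full_like(X,110)],-1)-c['e'])@c['M']
uu=(d[...,0]/d[...,2]*c['fx']+c['cx']).astype(np.float32); vv=(d[...,1]/d[...,2]*c['fy']+c['cy']).astype(np.float32)
o=cv2.remap(c['img'],uu,vv,cv2.INTER_CUBIC); cv2.imwrite('pics/e.png',cv2.resize(o,(600,600),interpolation=cv2.INTER_CUBIC))
E
python3 look.py
```

```text
4.0 [480.31707856 291.85292307 308.65154159] [3.14009308 0.0041062  3.13990178] [ 0.34  0.48  1.51  0.    1.14 -1.23]
mark 0.86 [257. 164.] [450.9 292.7  46. ]
shaft_end 0.81 [262. 236.] [483.2 296.2 110. ]
621 [483.21206732 295.27845806 110.08105241] [473.23720046 284.86285818 107.0248642 ] [492.90542162 304.23100649 112.23480549]
rect ((482.98651123046875, 294.1785888671875), (102.97663116455078, 90.65575408935547), 5.163116455078125) ((483.27130126953125, 294.0352783203125), (103.21996307373047, 90.63656616210938), 5.07830810546875)
red 0 [nan nan]
((0.0, 0.0), (0.0, 0.0), 0.0)
261 235look.py:15: RuntimeWarning: Mean of empty slice.
  q=P[mm][:,:2]; print('red',len(q),q.mean(0)); print(cv2.minAreaRect(q.astype(np.float32)))
  ret = um.true_divide(
```

View pics/d.png

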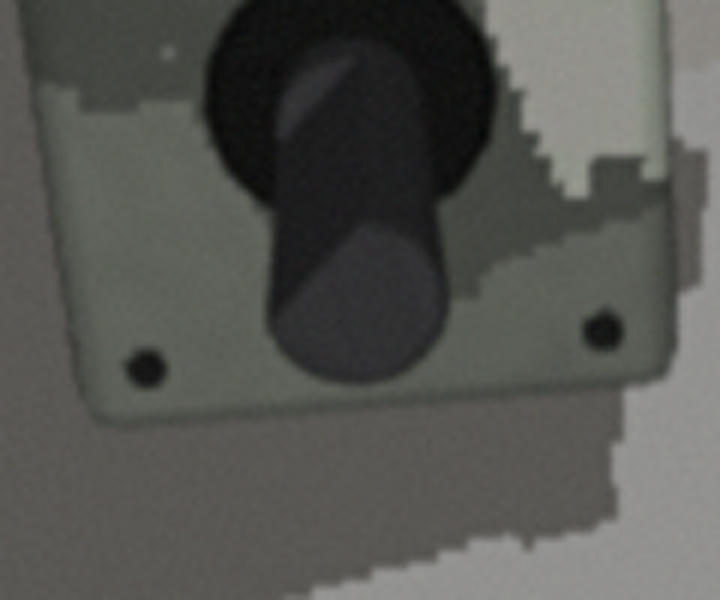

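View pics/e.png

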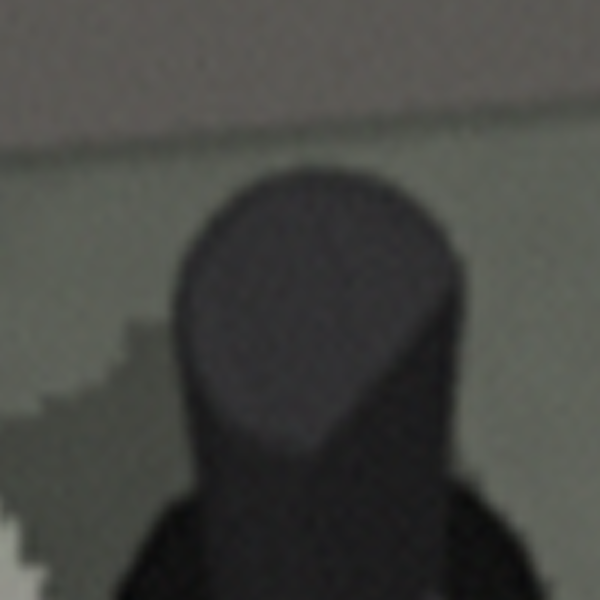

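The flat's edge runs from (462,285) to (315,455) in the rectified top view, so the flat faces (-0.65,-0.76). That gives a shaft heading of about 0.857 against a drive yaw of about 0.09, so the shaft needs a turn of about -0.77 rad. Before I lower the hand I'll check how close the instruments are.

```bash
python3 - <<'E'
from h import *
for P in (np.load('c.npz')['P'],cloud(shot('scene'))):
    for lo in (20,100,150,200,260):
        m=(P[...,2]>lo)&(P[...,2]<600)&(P[...,1]>225)&(P[...,1]<365)&(P[...,0]>505)&(P[...,0]<700); q=P[m]
        print(lo,len(q),q.min(0).round() if len(q) else '', q.max(0).round() if len(q) else '')
plan(483.3,294.8,290,2.428-3.14,1); 
E
```

```text
20 10094 [505. 225.  20.] [670. 365. 110.]
100 855 [647. 226. 100.] [670. 365. 110.]
150 0  
200 0  
260 0  
20 1985 [505. 225.  20.] [700. 365. 436.]
100 863 [505. 227. 100.] [700. 365. 436.]
150 113 [505. 239. 290.] [536. 322. 436.]
200 113 [505. 239. 290.] [536. 322. 436.]
260 113 [505. 239. 290.] [536. 322. 436.]
0 [0.002 0.002 0.712] [-0.064  0.055  0.346]
```

arm_command(targets=[[[0,0,0.712,-0.064,0.055,0.35,100],[0,0,0.712,-0.064,0.055,0.35,100],[0,0,0.712,-0.064,0.055,0.35,100],[0,0,0.712,-0.064,0.055,0.35,100],[0,0,0.712,-0.064,0.055,0.35,100]]])

```text
t: 4.7
tool_pos: [483.3, 294.8, 289.0]
orientation: [3.141, 0.001, 2.423]
contact_force: [-1.1, -0.2, 0.3]
grip_width: 85.3
grip_force: 0.0
```

arm_command(targets=[[[0,0,0,0,0,0,60],[0,0,0,0,0,0,60],[0,0,0,0,0,0,60]]])

```text
t: 5.0
tool_pos: [483.3, 294.7, 288.4]
orientation: [3.141, 0.0, 2.431]
contact_force: [1.7, -0.4, -0.1]
grip_width: 51.0
grip_force: 0.0
```

```bash
python3 - <<'E'
from h import *
s=manip.sense(); print(s['t'],s['tool_pos'],s['orientation'],s['grip_width'])
go(483.3,294.8,245,2.428)
c=shot('wrist')
for k,z in dict(shaft_end=110).items():
    for q in manip.place_of(k,c)[:2]: print(k,round(q['score'],2),np.round(q['uv']),atz(c,q['uv'],z).round(1))
P=cloud(c)
m=(abs(P[...,2]-110)<3)&(abs(P[...,0]-484)<16)&(abs(P[...,1]-295)<16)
q=P[m][:,:2].astype(np.float32); print(len(q),q.min(0),q.max(0),cv2.minAreaRect(q),cv2.minEnclosingCircle(q))
E
```

```text
5.0 [483.333417   294.6822641  288.43706332] [3.14131837e+00 1.84981522e-04 2.43108854e+00] 50.9765980385177
go [0.    0.    0.003] [0.002 0.001 0.869] rows>= 0.9 t 5.0
shaft_end 0.72 [256. 247.] [482.7 295.3 110. ]
shaft_end 0.29 [219. 179.] [439.8 306.8 110. ]
772 [473.3301  284.83063] [493.34314 304.53247] ((484.45574951171875, 295.9466857910156), (15.55068302154541, 20.521108627319336), 48.57222366333008) ((483.2134704589844, 294.490966796875), 10.299010276794434)
```

arm_command(targets=[[[0,0,0,0,0.036,0.87,60],[0,0,0,0,0.036,0.87,60],[0,0,0,0,0.036,0.87,60]]])

```text
t: 5.4
tool_pos: [484.6, 296.0, 245.0]
orientation: [-3.14, -0.001, 2.429]
contact_force: [-0.5, 0.1, 0.9]
grip_width: 51.0
grip_force: 0.0
```

arm_command(newtons=30, targets=[[[0,0,0,0,0,0,5],[0,0,0,0,0,0,5],[0,0,0,0,0,0,5],[0,0,0,0,0,0,5],[0,0,0,0,0,0,5]]])

```text
t: 5.9
tool_pos: [484.4, 295.7, 246.1]
orientation: [-3.141, 0.001, 2.429]
contact_force: [-5.6, -5.5, 8.9]
grip_width: 15.3
grip_force: 30.0
```

```bash
python3 - <<'E'
from h import *
s=manip.sense(); print({k:np.round(s[k],3) for k in ('t','tool_pos','orientation','grip_width','grip_force','contact_force','wrist_torque')})
E
```

```text
{'t': np.float64(5.9), 'tool_pos': array([484.399, 295.674, 246.148]), 'orientation': array([-3.141e+00,  1.000e-03,  2.429e+00]), 'grip_width': np.float64(15.323), 'grip_force': np.float64(29.954), 'contact_force': array([-5.594, -5.492,  8.899]), 'wrist_torque': array([-0.77 ,  0.865,  0.011])}
```

arm_command(targets=[[[0,0,0.13,-0.005,0,0,5],[0,0,0.26,-0.009,-0.001,0,5],[0,0,0.39,-0.014,-0.003,0,5],[0,0,0.52,-0.018,-0.005,0,5],[0,0,0.64,-0.021,-0.007,0,5]]])

```text
t: 6.4
tool_pos: [484.9, 294.6, 246.2]
orientation: [-3.141, 0.002, 1.784]
contact_force: [-7.0, -8.3, 9.2]
grip_width: 15.5
grip_force: 30.2
```

arm_command(targets=[[[0,0,0.128,-0.005,0,0,5],[0,0,0.128,-0.005,0,0,5],[0,0,0.128,-0.005,0,0,5]]])

```text
t: 6.7
tool_pos: [484.9, 294.3, 246.2]
orientation: [-3.141, 0.002, 1.661]
contact_force: [-7.1, -5.7, 10.7]
grip_width: 15.6
grip_force: 30.1
```

```bash
python3 - <<'E'
from h import *
s=manip.sense(); print({k:np.round(s[k],3) for k in ('t','tool_pos','orientation','grip_width','grip_force','contact_force','wrist_torque')})
E
```

```text
{'t': np.float64(6.7), 'tool_pos': array([484.896, 294.337, 246.161]), 'orientation': array([-3.141e+00,  2.000e-03,  1.661e+00]), 'grip_width': np.float64(15.644), 'grip_force': np.float64(30.134), 'contact_force': array([-7.13 , -5.738, 10.708]), 'wrist_torque': array([-1.180e+00,  1.011e+00, -1.000e-03])}
```

arm_command(targets=[[[0,0,0,0,0,0,50],[0,0,0,0,0,0,50],[0,0,0,0,0,0,50]]])

```text
t: 7.0
tool_pos: [485.2, 294.9, 245.0]
orientation: [3.141, -0.0, 1.661]
contact_force: [0.4, 0.1, 0.1]
grip_width: 42.5
grip_force: 0.0
```

arm_command(targets=[[[0,0,0,0,0,-0.9,50],[0,0,0,0,0,-0.9,50],[0,0,0,0,0,-0.9,50]]])

```text
t: 7.3
tool_pos: [485.2, 294.9, 290.5]
orientation: [3.14, -0.001, 1.661]
contact_force: [-0.3, 0.1, -1.7]
grip_width: 42.9
grip_force: 0.0
```

```bash
cat > chk.py <<'E'
from h import *
s=manip.sense(); print(s['t'],s['tool_pos'].round(1),s['orientation'].round(3))
c=shot('wrist'); P=cloud(c)
m=(abs(P[...,2]-110)<3)&(abs(P[...,0]-484)<16)&(abs(P[...,1]-295)<16)
q=P[m][:,:2].astype(np.float32); print(len(q),cv2.minAreaRect(q),cv2.minEnclosingCircle(q))
m=(abs(P[...,2]-45)<4)&(abs(P[...,0]-485)<80)&(abs(P[...,1]-296)<70)
m=cv2.morphologyEx(m.astype(np.uint8),cv2.MORPH_OPEN,np.ones((3,3)))>0
print('rect',cv2.minAreaRect(P[m][:,:2].astype(np.float32)))
for q in manip.place_of('mark',c)[:2]: print(round(q['score'],2),np.round(q['uv']),atz(c,q['uv'],46).round(1))
g=np.arange(-50,50,.25)
def ortho(z,sz):
    g=np.linspace(sz,-sz,600); X,Y=np.meshgrid(484+g,295+g,indexing='ij')
    d=(np.stack([X,Y,np.full_like(X,z)],-1)-c['e'])@c['M']
    return cv2.remap(c['img'],(d[...,0]/d[...,2]*c['fx']+c['cx']).astype(np.float32),(d[...,1]/d[...,2]*c['fy']+c['cy']).astype(np.float32),cv2.INTER_CUBIC)
o=np.hstack([cv2.resize(ortho(110,20),(400,400)),cv2.resize(ortho(46,60),(400,400))])
cv2.imwrite('pics/f.png',cv2.convertScaleAbs(o,alpha=1.6))
E
python3 chk.py
```

```text
7.3 [485.2 294.9 290.5] [ 3.140e+00 -1.000e-03  1.661e+00]
748 ((484.9657287597656, 294.95770263671875), (15.672571182250977, 20.12859344482422), 5.246885776519775) ((483.1534423828125, 294.723388671875), 10.211978912353516)
rect ((483.35321044921875, 294.7308349609375), (103.5912857055664, 89.93074798583984), 5.043073654174805)
0.95 [206. 207.] [447.2 292.   46. ]
```

View pics/f.png

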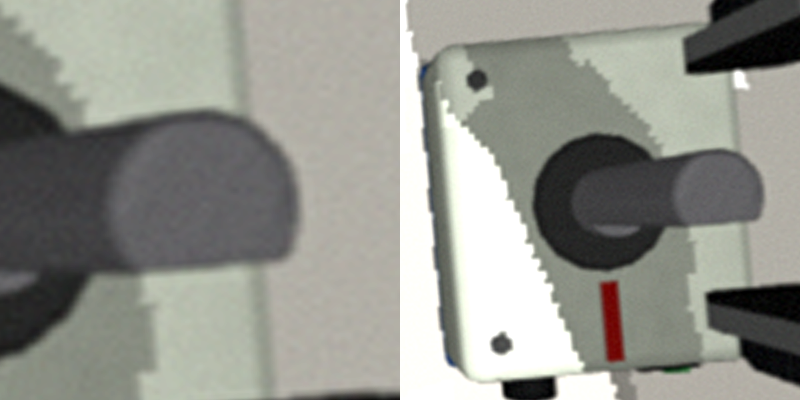

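The left rectified view shows the flat's edge running along the lower side at 5.2°, and the housing is at 5.0° with the mark below it. So the flat faces the mark. Next is the collar.

```bash
python3 -c "
from h import *
plan(445,-12,350,1.48,2)"
```

```text
0 [-0.001 -0.    -0.74 ] [-3.02  -0.675 -0.609]
1 [-0.    0.   -0.74] [-1.775 -2.534 -0.61 ]
```

arm_command(targets=[[[0,0,0,0,0,-0.6,70],[0,0,-0.15,-0.6,-0.1,-0.6,70],[0,0,-0.3,-1.4,-0.3,-0.6,70],[0,0,-0.45,-2.2,-0.5,-0.6,70],[0,0,-0.6,-3.02,-0.675,-0.6,70]]])

```text
t: 7.9
tool_pos: [465.0, 143.3, 318.8]
orientation: [-3.14, -0.001, 2.249]
contact_force: [0.5, 0.3, 0.2]
grip_width: 59.7
grip_force: 0.0
```

```bash
python3 -c "
from h import *
s=manip.sense(); print(s['t'],s['tool_pos'],s['orientation'])
plan(445,-12,350,3.14-s['orientation'][2],1)"
```

```text
7.9 [464.97645768 143.3181618  318.82503487] [-3.14021904e+00 -9.81569130e-04  2.24896319e+00]
0 [-0.001 -0.002 -0.891] [-2.168 -2.261 -0.623]
```

arm_command(targets=[[[0,0,-0.89,-2.168,-2.261,-0.62,85],[0,0,-0.89,-2.168,-2.261,-0.62,85],[0,0,-0.89,-2.168,-2.261,-0.62,85],[0,0,-0.89,-2.168,-2.261,-0.62,85],[0,0,-0.89,-2.168,-2.261,-0.62,85]]])

```text
t: 8.4
tool_pos: [444.4, -13.4, 350.7]
orientation: [-3.141, -0.0, 2.926]
contact_force: [-0.3, -0.1, -0.8]
grip_width: 72.6
grip_force: 0.0
```

arm_command(targets=[[[0,0,-0.14,0,0,0,85],[0,0,-0.14,0,0,0,85]]])

```text
t: 8.6
tool_pos: [444.5, -10.8, 350.0]
orientation: [3.141, -0.001, 3.065]
contact_force: [-0.7, -0.2, 0.4]
grip_width: 72.6
grip_force: 0.0
```

```bash
cat > col.py <<'E'
from h import *
s=manip.sense(); print(s['t'],s['tool_pos'].round(1),s['orientation'].round(3),s['qpos'].round(2))
c=shot('wrist'); P=cloud(c)
for k,z in dict(collar_mid=26,screw_tip=32,spacer_mid=16,pulley_mid=19,tray=0).items():
    for q in manip.place_of(k,c)[:2]: print(k,round(q['score'],2),np.round(q['uv']),atz(c,q['uv'],z).round(1))
m=(abs(P[...,2]-48)<4)&(abs(P[...,0]-464)<45)&(abs(P[...,1]+15)<45)
q=P[m][:,:2].astype(np.float32); print(len(q),P[m].mean(0),cv2.minAreaRect(q),cv2.minEnclosingCircle(q))
x0,y0=cv2.minEnclosingCircle(q)[0]
def ortho(z,sz):
    g=np.linspace(sz,-sz,600); X,Y=np.meshgrid(x0+g,y0+g,indexing='ij')
    d=(np.stack([X,Y,np.full_like(X,z)],-1)-c['e'])@c['M']
    return cv2.remap(c['img'],(d[...,0]/d[...,2]*c['fx']+c['cx']).astype(np.float32),(d[...,1]/d[...,2]*c['fy']+c['cy']).astype(np.float32),cv2.INTER_CUBIC)
import sys
o=np.hstack([cv2.resize(ortho(48,30),(400,400)),cv2.resize(c['img'],(400,300))[:,:] if 0 else cv2.copyMakeBorder(cv2.resize(c['img'],(400,300)),0,100,0,0,0)])
cv2.imwrite('pics/'+sys.argv[1],cv2.convertScaleAbs(o,alpha=1.3))
E
python3 col.py g.png
```

```text
8.6 [444.5 -10.8 350. ] [ 3.141e+00 -1.000e-03  3.065e+00] [-0.29  0.19  1.81  0.    1.14 -1.78]
collar_mid 0.7 [260. 202.] [469.6  -9.   26. ]
collar_mid 0.68 [101. 195.] [ 448.9 -176.5   26. ]
screw_tip 0.58 [262. 194.] [458.7  -6.6  32. ]
spacer_mid 0.57 [105. 190.] [ 445.8 -176.4   16. ]
pulley_mid 0.56 [179. 198.] [459.8 -97.1  19. ]
tray 0.82 [182. 192.] [459.9 -97.5   0. ]
709 [465.109764    -8.58267787  48.00584538] ((465.95989990234375, -8.563423156738281), (39.93986511230469, 34.1081657409668), 15.011666297912598) ((465.8878173828125, -8.731471061706543), 20.284225463867188)
```

View pics/g.png

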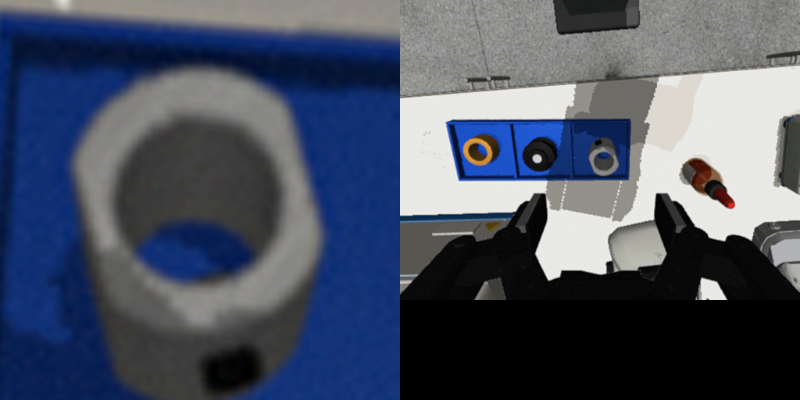

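The collar's top shows at (200,190) in the rectified view, with its screw at (232,368) on the robot side. Its heading is about 15° and its centre is at (465.9,-8.6).

```bash
python3 -c "
from h import *
plan(465.9,-8.6,265,3.403-3.065,1)"
```

```text
0 [ 0.    -0.    -0.338] [-0.422  0.07   1.711]
```

arm_command(targets=[[[0,0,-0.338,-0.422,0.07,1.7,75],[0,0,-0.338,-0.422,0.07,1.7,75],[0,0,-0.338,-0.422,0.07,1.7,75],[0,0,-0.338,-0.422,0.07,1.7,75],[0,0,-0.338,-0.422,0.07,1.7,75]]])

```text
t: 9.4
tool_pos: [466.1, -8.7, 266.2]
orientation: [-3.141, 0.001, -2.883]
contact_force: [0.2, 0.1, -0.0]
grip_width: 64.4
grip_force: 0.0
```

```bash
python3 col.py g2.png; python3 -c "
from h import *
go(465.9,-8.6,192,3.403)"
```

```text
9.4 [466.1  -8.7 266.2] [-3.141e+00  1.000e-03 -2.883e+00] [-0.27  0.35  1.84 -0.    0.94 -2.1 ]
collar_mid 0.67 [255. 210.] [467.9  -9.6  26. ]
screw_tip 0.62 [258. 203.] [459.1  -9.7  32. ]
pulley_mid 0.97 [148. 168.] [458.4 -96.1  19. ]
1409 [464.67693554  -8.64838865  47.86250979] ((465.5540771484375, -8.553455352783203), (39.996726989746094, 33.68412780761719), 15.772356986999512) ((465.89239501953125, -8.281332015991211), 20.398090362548828)
go [-0.     0.001 -0.001] [1.000e-03 4.000e-03 1.483e+00] rows>= 1.5 t 9.7
```

arm_command(targets=[[[0,0,-0.006,0,0,1.48,75],[0,0,-0.006,0,0,1.48,75],[0,0,-0.006,0,0,1.48,75],[0,0,-0.006,0,0,1.48,75]]])

```text
t: 10.1
tool_pos: [466.3, -8.8, 192.5]
orientation: [-3.141, 0.001, -2.875]
contact_force: [0.9, -0.7, 0.1]
grip_width: 64.2
grip_force: 0.0
```

arm_command(newtons=40, targets=[[[0,0,0,0,0,0,30],[0,0,0,0,0,0,30],[0,0,0,0,0,0,30],[0,0,0,0,0,0,30]]])

```text
t: 10.5
tool_pos: [466.3, -8.8, 193.1]
orientation: [-3.14, 0.002, -2.875]
contact_force: [-0.4, 0.8, 5.8]
grip_width: 33.6
grip_force: 39.9
```

```bash
python3 - <<'E'
from h import *
s=manip.sense(); print({k:np.round(s[k],3) for k in ('t','tool_pos','orientation','grip_width','grip_force','contact_force','wrist_torque')})
E
```

```text
{'t': np.float64(10.5), 'tool_pos': array([466.298,  -8.833, 193.081]), 'orientation': array([-3.140e+00,  2.000e-03, -2.875e+00]), 'grip_width': np.float64(33.568), 'grip_force': np.float64(39.871), 'contact_force': array([-0.377,  0.794,  5.828]), 'wrist_torque': array([ 0.049,  0.246, -0.021])}
```

arm_command(targets=[[[0,0,0,0,0,-0.4,30],[0,0,0,0,0,-1.1,30],[0,0,0,0,0,-1.9,30],[0,0,0,0,0,-2.8,30],[0,0,0,0,0,-2.8,30]]])

```text
t: 11.0
tool_pos: [466.5, -8.8, 337.6]
orientation: [-3.136, 0.01, -2.875]
contact_force: [-0.1, -0.2, -1.4]
grip_width: 33.5
grip_force: 40.2
```

```bash
cat > held.py <<'E'
from h import *
s=manip.sense(); print(s['t'],s['tool_pos'].round(1),s['orientation'].round(4),s['grip_width'],s['contact_force'].round(1))
c=shot('wrist'); P=(cloud(c)-s['tool_pos'])@Rt(s['orientation'])   # tool frame
m=(abs(P[...,0])<32)&(abs(P[...,1])<15.5)&(P[...,2]>125)&(P[...,2]<200)
q=P[m]; print('n',len(q))
h,e=np.histogram(q[:,2],bins=np.arange(125,200,1)); print(e[h>40],h[h>40])
zt=np.percentile(q[:,2],1); t=q[np.abs(q[:,2]-np.median(q[q[:,2]<zt+5][:,2]))<2.5]
print('top z',np.median(t[:,2]),len(t))
# plane fit: tilt
A=np.c_[t[:,:2],np.ones(len(t))]; k=np.linalg.lstsq(A,t[:,2],rcond=None)[0]; print('slopes',k)
for it in range(3):
    r=t[:,2]-A@k; g=abs(r)<1; k=np.linalg.lstsq(A[g],t[g][:,2],rcond=None)[0]
print('slopes',k); t=t[g].astype(np.float32)[:,:2]
print('circ',cv2.minEnclosingCircle(t),t.min(0),t.max(0))
r=np.hypot(*(t-t.mean(0)).T)
for k in ('collar_mid','screw_tip'):
    for q in manip.place_of(k,c)[:1]: print(k,q['score'],q['uv'])
np.savez('held.npz',img=c['img'],P=P)
E
python3 held.py; python3 -c "
from h import *
print(np.pi+.0895); plan(484,295,333,-2.875*0+(.0895+np.pi)-(2*np.pi-2.875),2)"
```

```text
11.0 [466.5  -8.8 337.6] [-3.1357  0.0099 -2.8749] 33.54178915914287 [-0.1 -0.2 -1.4]
n 6396
3.2310926535897933
0 [-0.003  0.006  0.089] [-0.973  2.883  0.011]
1 [ 0.    -0.     0.089] [-0.715  2.957  0.015]Traceback (most recent call last):
  File "held.py", line 6, in <module>
    h,e=np.histogram(q[:,2],bins=np.arange(125,200,1)); print(e[h>40],h[h>40])
                                                              ~^^^^^^
IndexError: boolean index did not match indexed array along axis 0; size of axis is 75 but size of corresponding boolean axis is 74
```

```bash
sed -i 's/e\[h>40\],/e[:-1][h>40],/' held.py; python3 held.py
```

```text
11.05 [466.   -8.7 334.5] [-3.1382  0.0057 -2.875 ] 33.130183541447295 [-0.5 -0.3 -1.3]
n 6390
[143 144 145 146 147 148 149 150 151 152 153 154 155 156 157 158 159 160
 161 162 163 164 165 166 167 168 169 170 171 172 173 174 175 176 177 178
 179 180 181 182 184 185 186] [ 106 1198 1062  252  142  158  125  159  127  136  124  115  149  182
  174  133  114  118  110   99   90   87   87   84   67   73   71   74
   58   54   87   56   68   67   71   57   67   58   65   51   50   43
   46]
top z 145.02404971057163 2696
slopes [1.01983273e-03 8.36359263e-04 1.45117585e+02]
slopes [3.28072985e-04 1.41447991e-03 1.44961271e+02]Traceback (most recent call last):
  File "held.py", line 14, in <module>
    print('circ',cv2.minEnclosingCircle(t),t.min(0),t.max(0))
                 ~~~~~~~~~~~~~~~~~~~~~~^^^
cv2.error: OpenCV(4.12.0) /io/opencv/modules/imgproc/src/shapedescr.cpp:201: error: (-215:Assertion failed) count >= 0 && (depth == CV_32F || depth == CV_32S) in function 'minEnclosingCircle'
```

arm_command(targets=[[[0,0,0.089,-0.2,0.6,0,30],[0,0,0.089,-0.5,1.4,0,30],[0,0,0.089,-0.75,2.2,0,30],[0,0,0.089,-0.973,2.883,0,30],[0,0,0.089,-0.973,2.883,0,30]]])

```text
t: 11.6
tool_pos: [474.3, 146.2, 330.2]
orientation: [3.141, -0.003, -2.96]
contact_force: [0.9, -1.1, -0.8]
grip_width: 33.6
grip_force: 40.2
```

arm_command(targets=[[[0,0,0.089,-0.2,0.8,0,30],[0,0,0.089,-0.4,1.6,0,30],[0,0,0.089,-0.6,2.4,0,30],[0,0,0.089,-0.715,2.957,0,30],[0,0,0.089,-0.715,2.957,0,30]]])

```text
t: 12.1
tool_pos: [483.6, 297.0, 330.0]
orientation: [-3.141, -0.002, -3.05]
contact_force: [0.2, 0.1, -1.5]
grip_width: 33.3
grip_force: 40.4
```

arm_command(targets=[[[0,0,0,0,0,0,30],[0,0,0,0,0,0,30]]])

```text
t: 12.3
tool_pos: [484.2, 293.8, 331.0]
orientation: [-3.141, -0.001, -3.054]
contact_force: [-0.8, -0.4, -0.5]
grip_width: 33.4
grip_force: 40.4
```

```bash
sed -i 's/t=t\[g\].astype(np.float32)\[:,:2\]/t=np.ascontiguousarray(t[g][:,:2],np.float32)/' held.py
cat >> held.py <<'E'
print('rect',cv2.minAreaRect(t))
# bore: boundary of top-face points nearest the centre, per direction
c0=np.array(cv2.minEnclosingCircle(t)[0]); d=t-c0; a=np.arctan2(d[:,1],d[:,0]); rr=np.hypot(*d.T); B=[];O=[]
for lo in np.arange(-np.pi,np.pi,.2):
    k=(a>=lo)&(a<lo+.2)
    if k.sum()>5: i=np.flatnonzero(k)[rr[k].argmin()]; B.append(t[i])
B=np.array(B); f=cv2.fitEllipse(B); print('bore',f)
from scipy.optimize import least_squares
print('bore circ',least_squares(lambda p:np.hypot(B[:,0]-p[0],B[:,1]-p[1])-p[2],[0,0,12.5],loss='soft_l1').x)
im=c['img']; cv2.imwrite('pics/k.png',cv2.convertScaleAbs(im,alpha=1.4))
E
python3 held.py
```

```text
12.3 [484.2 293.8 331. ] [-3.1410e+00 -1.4000e-03 -3.0543e+00] 33.42992495476138 [-0.8 -0.4 -0.5]
n 6396
[143 144 145 146 147 148 149 150 151 152 153 154 155 156 157 158 159 160
 161 162 163 164 165 166 167 168 169 170 171 172 173 174 175 176 177 178
 179 180 181 182 183 184 185] [  86 1203 1104  226  158  141  143  130  164  114  123  119  147  203
  149  136  126  121  103   91   92   95   86   72   81   71   70   60
   68   69   62   74   59   72   69   56   65   61   51   57   50   44
   56]
top z 145.0407661292961 2712
slopes [1.21389783e-03 3.29065311e-03 1.45138016e+02]
slopes [2.42760765e-04 1.35278116e-03 1.44976624e+02]
circ ((0.891242265701294, 0.29807764291763306), 20.253633499145508) [-18.971474 -15.495691] [20.875875 15.496921]
collar_mid 0.93 [254.2, 260.2]
screw_tip 0.81 [258.9, 249.8]
rect ((0.9571056365966797, -0.004622459411621094), (39.84575653076172, 30.982646942138672), 0.13192126154899597)
bore ((0.9930468201637268, 0.3234737813472748), (24.751386642456055, 24.931785583496094), 6.624889373779297)
bore circ [ 1.0033361   0.32049811 12.40249875]
```

View pics/k.png

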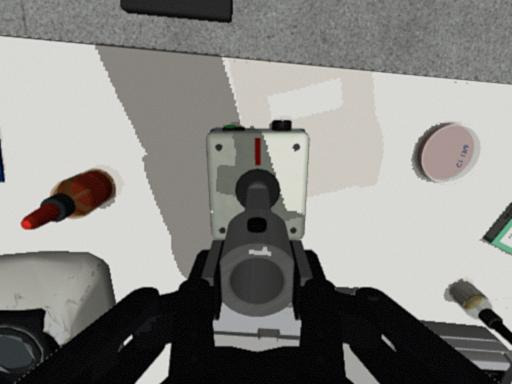

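The picture shows the collar held at (257,275) with its screw at (257,225) towards the red mark at (258,150). It is centred over the shaft and upright.

```bash
python3 -c "
from h import *
shot('side'); s=manip.sense(); print(s['t'],s['tool_pos'],s['orientation'])
go(483.5,294.4,304,3.231)"
```

```text
12.5 [484.19440582 294.17728752 331.7242221 ] [-3.14153249e+00 -1.22102800e-04 -3.05433730e+00]
go [-0.    -0.    -0.002] [0.013 0.006 0.554] rows>= 0.6 t 12.5
```

arm_command(targets=[[[0,0,-0.002,0.013,0.005,0.15,30],[0,0,-0.002,0.013,0.005,0.3,30],[0,0,-0.002,0.013,0.005,0.45,30],[0,0,-0.002,0.013,0.005,0.55,30],[0,0,-0.002,0.013,0.005,0.55,30]]])

```text
t: 13.0
tool_pos: [483.2, 295.1, 303.2]
orientation: [-3.141, -0.002, -3.051]
contact_force: [-0.1, 0.1, -0.5]
grip_width: 33.3
grip_force: 40.4
```

```bash
python3 -c "
from h import *
s=manip.sense(); print(s['t'],s['tool_pos'],s['orientation'])
c=shot('wrist'); print(manip.place_of('shaft_end',c)[:1])
go(483.5,294.4,280,3.231)"
```

```text
13.0 [483.20603765 295.13375899 303.22072476] [-3.14118341e+00 -1.63245735e-03 -3.05105505e+00]
[]
go [0.    0.    0.001] [-0.001 -0.016  0.485] rows>= 0.5 t 13.1
```

arm_command(targets=[[[0,0,0,0,0,0.1,30],[0,0,0,0,0,0.2,30],[0,0,0,0,0,0.3,30],[0,0,0,0,0,0.42,30],[0,0,0,0,0,0.42,30]]])

```text
t: 13.6
tool_pos: [483.2, 295.1, 282.2]
orientation: [-3.141, -0.002, -3.051]
contact_force: [-0.2, -0.1, -1.7]
grip_width: 33.3
grip_force: 40.4
```

```bash
python3 held.py | grep -v '^ '; cp pics/k.png pics/l.png; python3 - <<'E'
from h import *
s=manip.sense(); d=np.load('held.npz'); P=d['P']
W=P@Rt(s['orientation']).T+s['tool_pos']
m=(abs(W[...,2]-110)<2.5)&(np.hypot(W[...,0]-483.1,W[...,1]-294.7)<11.5)
q=np.ascontiguousarray(W[m][:,:2],np.float32); print(len(q)); 
if len(q)>20: print(cv2.minEnclosingCircle(q),cv2.minAreaRect(q))
go(483.5,294.4,277,3.231)
E
```

```text
13.6 [483.2 295.1 282.2] [-3.1412e+00 -1.7000e-03 -3.0512e+00] 33.34008430643995 [-0.2 -0.1 -1.7]
n 6393
[143 144 145 146 147 148 149 150 151 152 153 154 155 156 157 158 159 160
top z 145.02834753907058 2711
slopes [1.81823043e-03 6.91342902e-04 1.45115962e+02]
slopes [5.89858902e-04 2.58518707e-03 1.44978011e+02]
circ ((0.9789283275604248, 0.33165693283081055), 20.115554809570312) [-18.725784 -15.485215] [20.787466 15.495942]
collar_mid 0.98 [256.0, 258.5]
screw_tip 0.65 [259.1, 254.5]
rect ((1.0294837951660156, 0.00463104248046875), (30.97599983215332, 39.51502227783203), 89.9705810546875)
bore ((0.96192467212677, 0.26928338408470154), (24.48023223876953, 25.124755859375), 179.5894012451172)
bore circ [ 0.96996393  0.27222799 12.39762639]
232
((489.8175048828125, 295.1492614746094), 8.386265754699707) ((489.8946838378906, 295.12518310546875), (14.686504364013672, 9.8834228515625), 72.66996002197266)
go [0.    0.    0.001] [-0.001 -0.016  0.127] rows>= 0.1 t 13.75
```

arm_command(targets=[[[0,0,0,0,-0.014,0.0,30],[0,0,0,0,-0.014,0.06,30],[0,0,0,0,-0.014,0.12,30],[0,0,0,0,-0.014,0.18,30],[0,0,0,0,-0.014,0.24,30]]])

```text
t: 14.25
tool_pos: [483.4, 294.4, 270.9]
orientation: [-3.142, -0.0, -3.051]
contact_force: [-0.6, 0.5, 0.1]
grip_width: 33.7
grip_force: 40.4
```

arm_command(targets=[[[0,0,0,0,0,0.06,30],[0,0,0,0,0,0.12,30],[0,0,0,0,0,0.18,30],[0,0,0,0,0,0.18,30]]])

```text
t: 14.65
tool_pos: [483.3, 294.4, 261.7]
orientation: [-3.141, -0.001, -3.051]
contact_force: [0.1, 0.1, -1.6]
grip_width: 33.7
grip_force: 40.4
```

```bash
python3 - <<'E'
from h import *
s=manip.sense(); print({k:np.round(s[k],3) for k in ('t','tool_pos','orientation','grip_width','grip_force','contact_force','wrist_torque')})
go(483.5,294.4,255,3.231)
E
```

```text
{'t': np.float64(14.65), 'tool_pos': array([483.326, 294.411, 261.741]), 'orientation': array([-3.141e+00, -1.000e-03, -3.051e+00]), 'grip_width': np.float64(33.688), 'grip_force': np.float64(40.357), 'contact_force': array([ 0.085,  0.089, -1.56 ]), 'wrist_torque': array([-0.058, -0.026,  0.04 ])}
go [-0.    -0.001  0.001] [-0.004 -0.001  0.135] rows>= 0.1 t 14.65
```

arm_command(targets=[[[0,0,0,0,0,0.05,30],[0,0,0,0,0,0.1,30],[0,0,0,0,0,0.135,30],[0,0,0,0,0,0.135,30],[0,0,0,0,0,0.135,30]]])

```text
t: 15.15
tool_pos: [483.4, 294.5, 255.5]
orientation: [3.142, 0.0, -3.051]
contact_force: [-0.0, -0.0, -0.8]
grip_width: 33.7
grip_force: 40.4
```

```bash
cat > flush.py <<'E'
from h import *
s=manip.sense(); print({k:np.round(s[k],3) for k in ('t','tool_pos','orientation','contact_force','wrist_torque')})
c=shot('wrist'); P=cloud(c); T=(P-s['tool_pos'])@Rt(s['orientation'])
r=np.hypot(P[...,0]-483.15,P[...,1]-294.68)
sh=(r<9)&(abs(P[...,2]-110)<5)&(((P[...,0]-483.15)*.996+(P[...,1]-294.68)*.09)>-5)
rb=np.hypot(T[...,0]-.97,T[...,1]-.29); co=(rb>13.5)&(rb<19)&(abs(T[...,1])<15)&(abs(T[...,2]-145)<4)
for n,m in (('shaft',sh),('collar',co)):
    q=P[m]; A=np.c_[q[:,:2]-[483,295],np.ones(len(q))]; print(n,len(q),'z mean/med',q[:,2].mean().round(2),np.median(q[:,2]).round(2),'plane',np.linalg.lstsq(A,q[:,2],rcond=None)[0].round(3))
v,u=np.nonzero(co|sh); v0,v1,u0,u1=v.min()-8,v.max()+8,u.min()-8,u.max()+8
import sys
cv2.imwrite('pics/'+sys.argv[1],cv2.convertScaleAbs(cv2.resize(c['img'][v0:v1,u0:u1],None,fx=5,fy=5,interpolation=cv2.INTER_CUBIC),alpha=1.6))
E
python3 flush.py m.png
```

```text
{'t': np.float64(15.15), 'tool_pos': array([483.408, 294.461, 255.507]), 'orientation': array([ 3.142,  0.   , -3.051]), 'contact_force': array([-0.002, -0.041, -0.83 ]), 'wrist_torque': array([ 0.031,  0.028, -0.049])}
shaft 824 z mean/med 110.3 110.28 plane [-2.00000e-03 -1.00000e-02  1.10303e+02]
collar 1801 z mean/med 110.61 110.62 plane [-2.00000e-03 -2.00000e-03  1.10601e+02]
```

View pics/m.png

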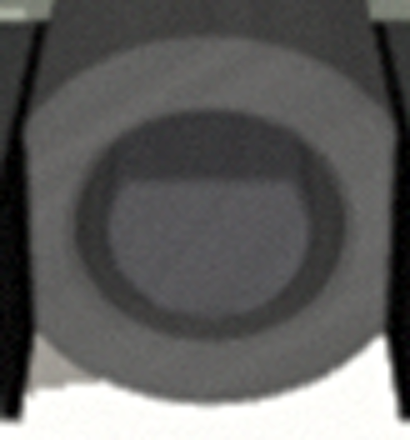

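The picture shows the D-end inside the bore, with its flat towards the screw side and even gaps at left and right. The collar is 0.3 mm high. I'll lower it by that much and press the tip onto the flat.

arm_command(targets=[[[0,0,0,0,0,0.006,30],[0,0,0,-0.01,0,0.006,30],[0,0,0,-0.02,0,0.006,30],[0,0,0,-0.03,0,0.006,30],[0,0,0,-0.03,0,0.006,30]]])

```text
t: 15.7
tool_pos: [485.0, 294.6, 255.2]
orientation: [3.142, 0.0, -3.051]
contact_force: [-0.4, 0.6, -1.4]
grip_width: 33.3
grip_force: 40.4
```

arm_command(targets=[[[0,0,0,-0.006,0,0,30],[0,0,0,-0.006,0,0,30]]])

```text
t: 15.9
tool_pos: [485.1, 294.6, 255.1]
orientation: [-3.142, -0.0, -3.051]
contact_force: [-1.3, -0.4, -0.8]
grip_width: 33.6
grip_force: 40.4
```

arm_command(targets=[[[0,0,0,-0.004,0,0,30],[0,0,0,-0.004,0,0,30]]])

```text
t: 16.1
tool_pos: [485.2, 294.6, 255.1]
orientation: [-3.141, -0.001, -3.051]
contact_force: [-2.4, -0.6, 0.4]
grip_width: 33.5
grip_force: 40.4
```

arm_command(targets=[[[0,0,0,-0.008,0,0,30],[0,0,0,-0.008,0,0,30],[0,0,0,-0.008,0,0,30]]])

```text
t: 16.4
tool_pos: [485.4, 294.7, 255.1]
orientation: [-3.141, -0.002, -3.051]
contact_force: [-4.5, -1.4, 1.6]
grip_width: 33.5
grip_force: 40.6
```

```bash
python3 flush.py n.png; python3 held.py | grep -E 'slopes|circ|top'
```

```text
{'t': np.float64(16.4), 'tool_pos': array([485.441, 294.685, 255.104]), 'orientation': array([-3.141e+00, -2.000e-03, -3.051e+00]), 'contact_force': array([-4.513, -1.392,  1.622]), 'wrist_torque': array([-0.152,  0.802,  0.046])}
shaft 857 z mean/med 110.3 110.31 plane [ 1.00000e-03 -5.00000e-03  1.10298e+02]
collar 1819 z mean/med 110.23 110.26 plane [-4.00000e-03 -3.00000e-03  1.10229e+02]
top z 144.9903809685072 3844
slopes [4.47430298e-03 1.17383666e-03 1.45067605e+02]
slopes [2.60033957e-03 1.45684710e-03 1.44932385e+02]
circ ((0.9904148578643799, 0.3075871765613556), 20.242229461669922) [-18.576584 -15.499603] [21.223238 15.495899]
bore circ [ 0.73305651 -0.03186342  1.44231676]
```

```bash
python3 -c "
from h import *
s=manip.sense(); print(s['t'],s['contact_force'],s['grip_width'],s['joint_vel'].round(3))
print(manip.hand_in())"
```

```text
16.6 [-4.95280636 -0.61700523  1.58472706] 33.663324216440586 [-0.001 -0.001  0.     0.002 -0.001  0.001]
the job is handed in; nothing more can be done
None
```

Handed in at 16.6 s: the shaft's flat faces the red mark to within about 0.2°, and the collar is held upright on the shaft, flush to about 0.1 mm, its screw tip pressing the flat with about 5 N.

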